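# Deburr oak perch buttons with tumbling stones

### The arm

A 7-joint arm with a two-finger parallel gripper is mounted at the origin on the work surface. World frame = base frame: x ahead of the robot, y to its left, z up, the work surface at z = 0. Lengths are in m, angles in rad, forces in N, time in s.
With the tool pointing down it reaches from about 0.4 to 0.85 m from the base axis. Payload 6.9 kg.
Tool frame: the origin (TCP) lies midway between the tips of the shut fingers; the grasp point (between the pads) lies behind it (ctrl.pinch_z is the z of the grasp point in the tool frame, in m); z points along the fingers, y is the direction in which the jaws open and shut (so a half turn about z gives the same grasp; the last joint's range is limited). The gripper opens to 85 mm and grips with 20 to 120 N. Pads are 22 mm wide; open, the fingers measure 114 mm over their backs; the gripper's body (76 mm by 85 mm) begins 54 mm behind the grasp point. The pads swing forward as they close: fully open they stand 13 mm farther back than shut.
Start: joints at [1.304, 0.507, -0.238, 1.5, 0.126, 1.149, -0.155], TCP at [0.227, -0.582, 0.231] pointing down, gripper open.
Joint ranges: [-3.08, 3.08], [-0.24, 2.05], [-1.43, 1.35], [0, 2.5], [-1.52, 4.66], [0.17, 1.96], [-2.89, 2.89]. Speed limits (rad/s): [2.39, 2.39, 3.14, 3.14, 3.14, 3.14, 3.14].

### API

Orientations are given as a unit quaternion [w, x, y, z].
In Python, from station import ctrl, get_state, vision, ticket, models gives the robot as it stands. Calls block until the motion is done:
- ctrl.movep(position, orientation): joint-space move of the TCP to a pose.
- ctrl.movel(position, frame=None, max_speed=0.15): straight line of the TCP; frame=None keeps the orientation; max_speed is the mean speed in m/s.
- ctrl.set_joints(angles): joint-space move.
- ctrl.ungrasp() and ctrl.close_gripper(force=None): open the fingers fully, or close them until they stop; force is the grip in N (None keeps the last).
- ctrl.pause(seconds).
- ctrl.ik(position, orientation): joint angles nearest the present ones, or None.
- get_state(): the state.
- vision.grab_frame(name): name is "side" or "top"; returns (picture, depth): 384x512x3 uint8, blue, green, red; 384x512 float32, m along the optical axis (not along the pixel's ray), 0 where there is no reading.
- vision.camera_info(name): a dict with "mtx" (3x3 intrinsics, pixels), "R" (3x3) and "t" (3): a world point X has camera coordinates R X + t. Camera axes: x right, y down, z forward; pixel columns grow to the right and rows downward; lengths in m; the calibration is good to about 2 mm. A picture is of the moment at which its call begins. camera_info takes no time and is no camera call.
A pose or a line that the arm cannot do raises ctrl.Unreachable and nothing moves.
- ticket.close_job(): hands the job in, once; it reports no verdict.
Trained networks look in the newest picture that a camera, given by its name, has taken for a name from the list of things; names that differ only in an ending like _2 or _b are one class to them, and where a whole thing is asked for, a point or a joint stands for the part that bears it (a point fixed in the world has none). Each returns a list of dicts, best first, with "p" (0 to 1); they miss things now and then, are a little off and sometimes report something else, mostly with a low value. They report only what shows in the picture. A call takes as long as a camera call.
- models.recognise(camera, target): "point" ([column, row] in pixels, amid what is visible of it).
- models.masks_of(camera, target): "mask" (384x512 bool, what is visible of it) and "point" ([column, row] in pixels, amid what is visible of it).
The state is a dict: "time": time; "qpos": joint angles; "qd": joint speeds; "tau": joint torques, N m; "tcp_pos": TCP position; "eef_rot": TCP orientation; "contact_force": force on the tool from outside, world axes, zero at the start; "wrist_torque": the same for the moment, N m; "width": finger opening in m.
Only numpy, scipy, OpenCV 4.12 (cv2) and the standard library are available. Lean on these libraries where they do the work, as an engineer would, in place of code of your own. Each camera call takes 0.05 s, during which the arm holds its last target.

### The job

Take the burrs off the sawn oak buttons: put every oak button on the bench into the terracotta bowl, lift the insert bin that holds the round ceramic stones straight up out of the organiser frame before tipping it, and pour all its stones into the bowl. Once everything is in, stir with the wooden stick held in the gripper, its foot down among the pieces just over the bowl floor, at least four full turns in circles about halfway between the bowl's middle and its wall. Finish with all buttons and stones in the bowl, the stick standing in its holder and the empty bin fully down in its pocket, and leave the other bins and the tools where they are.

Things in the scene. Friction and masses are not known exactly. Their poses are not given: they have to be found in the camera images.
- frame: plywood organiser frame, fixed, 114 x 242 x 38 high, origin at the centre of its underside. Three pockets in a row along its y, centres at y = -79, 0, +79, each 104 (x) x 74 (y), with a floor 5 above the origin. All three hold an insert bin at the start.
- bin: grey insert bin with the five stones, 100 (x) x 70 (y), rim 45 high, walls 4, 0.1 to 0.2 kg; snug (2 mm play each side) in one of the pockets, its underside on the pocket floor, its axes as the frame's at the start (front = -x). Origin at the centre of its underside.
- bin_bar (a point): centre of the bin's wooden grip bar, 82 above the bin's origin; the bar bridges the bin across y: 10 thick in x, 62 long in y, 20 high in z, on two thin posts at its ends, with free space below it down to the rim
- bin_lip (a point): middle of the bin's front rim, at x = -50, z = 45 of the bin. From here a ramp goes down at 30 degrees inside the bin to its flat floor, so the bin pours over this rim when tipped front down by about 60 degrees; the front wall's foot then hangs some 20 lower than the rim, beneath the bin
- screw_bin: same bin, filled with screws; must stay in its pocket
- eye_bin: same bin, filled with brass screw eyes; must stay in its pocket
- stone1: white round ceramic tumbling stone, ball of 19 diameter, origin at its centre; starts in the bin
- stone2: white round ceramic tumbling stone, ball of 19 diameter, origin at its centre; starts in the bin
- stone3: white round ceramic tumbling stone, ball of 19 diameter, origin at its centre; starts in the bin
- stone4: white round ceramic tumbling stone, ball of 19 diameter, origin at its centre; starts in the bin
- stone5: white round ceramic tumbling stone, ball of 19 diameter, origin at its centre; starts in the bin
- button1: oak button, disc 26 diameter x 18 high, standing flat on the bench, origin at the centre of its underside (turns with it); may be absent
- button2: oak button, disc 26 diameter x 18 high, standing flat on the bench, origin at the centre of its underside (turns with it); may be absent
- button3: oak button, disc 26 diameter x 18 high, standing flat on the bench, origin at the centre of its underside (turns with it); may be absent
- button4: oak button, disc 26 diameter x 18 high, standing flat on the bench, origin at the centre of its underside (turns with it); may be absent
- button5: oak button, disc 26 diameter x 18 high, standing flat on the bench, origin at the centre of its underside (turns with it); may be absent
- bowl: terracotta bowl, fixed, 62 high, outer radius 72 at the foot and 88 at the rim, wall 5, inner floor 6 above the origin (centre of the underside), inner floor radius 67
- holder: dark wooden stick holder, fixed, 40 x 40 x 75 high, with a square well 26 x 26, its floor 7 above the origin (centre of the underside); the stick stands in it, and may lean up to 0.2 rad
- stick: round wooden stirring stick, 16 diameter x 155 long, flat ends, origin at the centre of its foot (lower end), z along the stick upwards; 35 g
- stick_foot (a point): centre of the stick's lower end face (same as the stick's origin)
- plane: steel block plane on the bench, 150 x 50 x 57 high, a bystander to be left alone; origin under its centre
- dowels: bundle of three oak dowel perches, 160 long, 28 wide, 26 high, a bystander; origin under its centre
- hook_set: brass hook and eye lying flat, 70 x 40 x 6, a bystander; origin at the hook's ring end
- pencil: pencil, 170 long, 8 thick, a bystander; origin at its middle

How it is judged:
By the outcome, as a careful person would: the job done as asked, in the order asked, and still so for the second after the job is handed in, with the robot touching nothing.
Of button1, button2, button3, button4, button5 only 3 to 5 are there at a start; the rules pass over those that are not, and their reading is None.
At some moment in a run one of button1, button2, button3, button4, button5 may be knocked a few centimetres aside while the robot is not near it.
It also fails if it takes over 210 s, if anything falls off the work surface, if the arm or the gripper's body presses on something with over 40 N, if the wrist force passes 120 N, or if a joint passes its speed limit or range.

## Working session

There is one attempt and no reset: what is moved stays moved. The work goes in short steps, each a Python script; the robot and the scene stay as the last script left them, time stands still between calls to the robot, and variables do not carry over. Pictures are saved under pics/ and viewed, and the job is handed in when it is done.

```bash
ls -la; mkdir -p pics
cat > a.py <<'E'
from station import ctrl, get_state, vision, ticket, models
import cv2, numpy as np
s=get_state(); print(s['time'],s['tcp_pos'],s['eef_rot'],s['width'],ctrl.pinch_z)
for n in ("side","top"):
    im,d=vision.grab_frame(n); cv2.imwrite(f'pics/{n}0.png',im)
    np.save(f'{n}d.npy',d); i=vision.camera_info(n); print(n,i['mtx'].tolist(),i['R'].tolist(),i['t'].tolist(), (-i['R'].T@i['t']).round(3))
E
python3 a.py
```

```text
total 12
drwxr-xr-x  3 agent agent 4096 Dec  7 08:59 .
drwxr-xr-x 23 root  root  4096 Dec  7 08:59 ..
drwxr-xr-x  2 agent agent 4096 Dec  7 08:59 pics
0.0 [ 0.22679429 -0.58185787  0.23042267] [-8.68558265e-04  9.82767702e-01  1.84842780e-01 -1.92257074e-04] 0.08546041568632587 -0.0187
side [[373.00659214533516, 0.0, 254.2586797465745], [0.0, 373.00659214533516, 194.56327860210635], [0.0, 0.0, 1.0]] [[0.9900123368115239, -0.140821479047499, 0.006699552213445834], [-0.10376691192831668, -0.7600304986671478, -0.6415497401485153], [0.09543584729988445, 0.6344469655807656, -0.767052180047428]] [-0.620868478536598, 0.11385261022034221, 0.7777449667615656] [ 0.552 -0.494  0.674]
top [[372.28904883549677, 0.0, 255.40141143680455], [0.0, 372.28904883549677, 188.0277402998108], [0.0, 0.0, 1.0]] [[0.020019154632875565, -0.999004815360404, 0.03985739999686267], [-0.9947228639854906, -0.02391398082606698, -0.09977246807388296], [0.10062632514550314, -0.03764970660941983, -0.9942116687506419]] [-0.012644479525046198, 0.6412934818857349, 1.0576003993360141] [0.532 0.043 1.116]
```

View pics/side0.png

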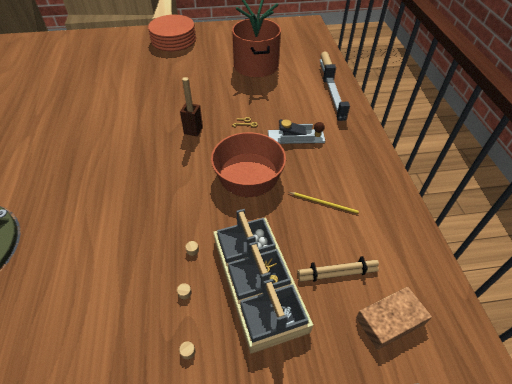

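View pics/top0.png

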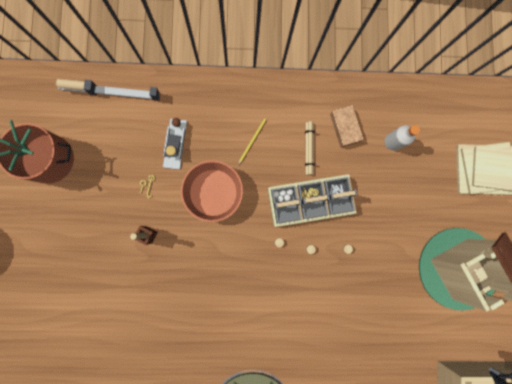

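```bash
cat > h.py <<'E'
from station import ctrl, get_state, vision, ticket, models
import cv2, numpy as np
from scipy.spatial.transform import Rotation as Ro
I={n:vision.camera_info(n) for n in("side","top")}
def deproj(n,uv,d):
    uv=np.atleast_2d(np.asarray(uv,float)); i=I[n]; d=np.broadcast_to(d,(len(uv),))
    c=np.c_[uv,np.ones(len(uv))]@np.linalg.inv(i['mtx']).T*d[:,None]
    return (c-i['t'])@i['R']
def ray(n,uv,z):   # intersect pixel ray with plane z
    C=-I[n]['R'].T@I[n]['t']; p=deproj(n,uv,1.0); v=p-C
    return C+v*((z-C[2])/v[:,2])[:,None]
def proj(n,X):
    i=I[n]; c=np.atleast_2d(X)@i['R'].T+i['t']; q=c@i['mtx'].T; return q[:,:2]/q[:,2:]
def cloud(n,m,d):
    v,u=np.nonzero(m&(d>0)); return deproj(n,np.c_[u,v],d[v,u])
def quat(yaw,tilt=0,tax=None):
    """tool down, tool y axis at angle yaw(world) ; optional world rotation applied after"""
    y=np.array([np.cos(yaw),np.sin(yaw),0]); z=np.array([0,0,-1.]); x=np.cross(y,z)
    R=Ro.from_matrix(np.c_[x,y,z])
    if tax is not None: R=Ro.from_rotvec(tilt*np.asarray(tax))*R
    q=R.as_quat(); return q[[3,0,1,2]]
def Rm(q): return Ro.from_quat(np.asarray(q)[[1,2,3,0]])
def tcp_for(grasp,q): # TCP position so grasp point is at grasp
    return np.asarray(grasp)-ctrl.pinch_z*Rm(q).as_matrix()[:,2]
def st(m=''):
    s=get_state(); print(m,round(s['time'],2),'tcp',s['tcp_pos'].round(4) if hasattr(s['tcp_pos'],'round') else s['tcp_pos'],'w',round(s['width'],4),'F',np.round(s['contact_force'],1)); return s
def pic(n,name):
    im,d=vision.grab_frame(n); cv2.imwrite(f'pics/{name}.png',im); return im,d
E
cat > b.py <<'E'
from h import *
T=["button1","frame","bin","bin_bar","bin_lip","screw_bin","bowl","holder","stick","stone1"]
np.set_printoptions(precision=4,suppress=True)
for n in("top","side"):
    im,d=vision.grab_frame(n)
    for t in T:
        for r in models.masks_of(n,t):
            if r['p']<.25: continue
            c=cloud(n,r['mask'],d)
            print(n,t,round(r['p'],2),np.round(r['point'],1),r['mask'].sum(), np.median(c,0) if len(c) else None, 'z',np.percentile(c[:,2],[2,98]) if len(c) else '')
            np.save(f'm_{n}_{t}.npy',r['mask']) if r['p']>.5 else 0
st()
E
python3 b.py
```

```text
top button1 0.53 [310.3 251.5] 57 [ 0.4668 -0.1652  0.018 ] z [0.0139 0.0222]
top button1 0.47 [276.5 242.8] 53 [ 0.4855 -0.0714  0.0182] z [0.0138 0.022 ]
top frame 0.58 [274.4 219.9] 145 [ 0.5574 -0.0631  0.0381] z [-0.0009  0.0496]
top bin 0.84 [289. 207.] 742 [ 0.5854 -0.0884  0.0409] z [0.0099 0.0991]
top bin 0.59 [309.5 152.1] 467 [ 0.7604 -0.1598  0.0164] z [-0.0011  0.0281]
top bin_bar 0.62 [285.4 208.4] 687 [ 0.5851 -0.0913  0.0414] z [0.01   0.0992]
top bin_lip 0.87 [287.  207.7] 699 [ 0.5839 -0.0892  0.0425] z [0.0101 0.0991]
top screw_bin 0.96 [342.4 195.3] 859 [ 0.6218 -0.2461  0.0381] z [0.0133 0.099 ]
top bowl 0.85 [211.9 191. ] 3006 [0.6311 0.131  0.0087] z [0.0019 0.0638]
top holder 0.62 [151.  234.6] 237 [0.5004 0.3006 0.0634] z [0.0038 0.078 ]
top stick 0.67 [138.  236.2] 122 [0.4998 0.3065 0.1117] z [0.0107 0.1659]
top stone1 0.61 [211.8 188.3] 2971 [0.6306 0.1308 0.0087] z [0.0022 0.0638]
top stone1 0.47 [146.4 231.5] 244 [0.504  0.3005 0.062 ] z [0.0016 0.0786]
side button1 0.69 [185.3 294.5] 182 [ 0.4697 -0.1674  0.018 ] z [0.0036 0.0209]
side button1 0.54 [187
[... 511 characters left out ...]
0183] z [0.0005 0.0208]
side screw_bin 0.9 [271.1 311.7] 2597 [ 0.6236 -0.2404  0.0413] z [0.0146 0.0984]
side bowl 0.74 [249.  159.7] 3803 [0.6329 0.152  0.0234] z [0.004  0.0636]
side bowl 0.33 [295.9 134.1] 1025 [0.7745 0.2346 0.0222] z [0.002  0.0532]
side holder 0.56 [188.9 119.7] 560 [0.5043 0.2974 0.0444] z [0.0003 0.0767]
side holder 0.27 [295.4 132.2] 1037 [0.7745 0.2345 0.0228] z [0.0031 0.0531]
side stick 0.59 [187.8  93.9] 202 [0.5029 0.3069 0.1206] z [0.0756 0.1634]
side stick 0.53 [246.9 162. ] 3731 [0.6326 0.1516 0.024 ] z [0.0049 0.0636]
side stone1 0.26 [327.8 202.5] 264 [0.7971 0.0111 0.0074] z [-0.0002  0.0105]
 1.2 tcp [ 0.227  -0.5823  0.2313] w 0.0855 F [ 0.3 -0.6 -0.1]
```

```bash
cat > c.py <<'E'
from h import *
from scipy.optimize import least_squares
np.set_printoptions(precision=4,suppress=True)
D={}
for n in("top","side"):
    im,d=vision.grab_frame(n); D[n]=d
    v,u=np.mgrid[:384,:512]; P=deproj(n,np.c_[u.ravel(),v.ravel()],d.ravel()).reshape(384,512,3); P[d==0]=np.nan
    X,Y,Z=P[...,0],P[...,1],P[...,2]
    ok=np.isfinite(Z)
    # bars
    for lbl,(cx,cy) in dict(b0=(.59,-.085),b1=(.605,-.165),b2=(.62,-.245)).items():
        m=ok&(Z>.088)&(Z<.105)&(np.hypot(X-cx,Y-cy)<.055)&(np.abs(Y-cy)<.045)
        r=cv2.minAreaRect(P[m][:,:2].astype(np.float32)*1000); print(n,lbl,m.sum(),'mean',P[m].mean(0),r)
    m=ok&(Z>.02)&(Z<.055)&(X>.5)&(X<.72)&(Y<.0)&(Y>-.32)
    print(n,'frame',cv2.minAreaRect(P[m][:,:2].astype(np.float32)*1000))
    m=ok&(Z>.056)&(Z<.068)&(np.hypot(X-.63,Y-.135)<.11); q=P[m]
    f=least_squares(lambda p:np.hypot(q[:,0]-p[0],q[:,1]-p[1])-.0855,[.63,.135],loss='soft_l1',f_scale=.003); print(n,'bowl',f.x,np.abs(f.fun).mean(),m.sum())
    m=ok&(Z>.072)&(Z<.08)&(np.hypot(X-.503,Y-.295)<.05); print(n,'holder',cv2.minAreaRect(P[m][:,:2].astype(np.float32)*1000),m.sum())
    m=ok&(Z>.085)&(Z<.18)&(np.hypot(X-.503,Y-.3)<.06); q=P[m]; c=q.mean(0); e=np.linalg.svd(q-c)[2][0]; print(n,'stick',c,e*np.sign(e[2]),q[:,2].max(),m.sum())
    for lbl,(cx,cy) in dict(k0=(.487,-.073),k1=(.469,-.167),k2=(.472,-.276)).items():
        m=ok&(Z>.0145)&(Z<.024)&(np.hypot(X-cx,Y-cy)<.025); (a,_)=cv2.minEnclosingCircle(P[m][:,:2].astype(np.float32)*1000); print(n,lbl,P[m].mean(0),a,_,m.sum())
# unexplained blobs 12..26 mm
    m=(ok&(Z>.013)&(Z<.024)&(X>.25)&(X<.9)&(np.abs(Y)<.5)).astype(np.uint8)
    k,L,S,_=cv2.connectedComponentsWithStats(m)
    for j in range(1,k):
        if 20<S[j,4]<400: print('  blob',S[j],np.nanmedian(P[L==j],0))
E
python3 c.py
```

```text
top b0 105 mean [ 0.5945 -0.0866  0.0966] ((595.0487670898438, -91.16932678222656), (14.754143714904785, 78.90613555908203), 10.450244903564453)
top b1 115 mean [ 0.6094 -0.1677  0.0968] ((608.7550048828125, -164.56846618652344), (14.581714630126953, 92.14107513427734), 9.809504508972168)
top b2 104 mean [ 0.623  -0.2405  0.0971] ((622.8209228515625, -240.71937561035156), (14.81202220916748, 70.61924743652344), 10.860154151916504)
top frame ((635.083984375, -159.7836456298828), (167.22555541992188, 243.3161163330078), 10.517118453979492)
top bowl [0.6269 0.1265] 0.0019394197628808058 428
top holder ((498.4560852050781, 311.3244323730469), (39.226505279541016, 39.89891052246094), 66.05211639404297) 106
top stick [0.4995 0.3074 0.1377] [-0.0234  0.0685  0.9974] 0.16467261941742448 74
top k0 [ 0.4838 -0.0713  0.0183] (483.7344970703125, -71.49031829833984) 12.686659812927246 60
top k1 [ 0.4652 -0.1653  0.0187] (464.9051818847656, -165.8261260986328) 12.451226234436035 56
top k2 [ 0.4683 -0.2749  0.018 ] (468.89105224609375, -275.59552001953125) 13.061043739318848 60
  blob [307 122   6 
[... 2270 characters left out ...]
1  13  12 118] [ 0.4875 -0.0722  0.0186]
  blob [269 258  16  25 210] [ 0.6478 -0.1517  0.0163]
  blob [317 258  51  17 295] [ 0.7778 -0.164   0.0216]
  blob [367 260  12   9  55] [ 0.8399 -0.1639  0.0208]
  blob [251 264  10  22  87] [ 0.6113 -0.1519  0.0217]
  blob [298 269  22  10  96] [ 0.705  -0.1651  0.0204]
  blob [177 283  14  14 147] [ 0.4693 -0.1657  0.0187]
  blob [278 293  24  32 383] [ 0.6599 -0.2288  0.0164]
  blob [265 300  13  29 131] [ 0.6262 -0.2328  0.0216]
  blob [357 313  34  35 106] [ 0.7902 -0.2921  0.0184]
  blob [392 320  37  21  43] [ 0.8602 -0.2983  0.0177]
  blob [250 329  62  23 126] [ 0.6262 -0.2832  0.0183]
  blob [180 341  15  17 193] [ 0.4724 -0.2755  0.0186]
```

```bash
python3 -c "
import cv2
a=cv2.imread('pics/top0.png')[110:270,90:370];cv2.imwrite('pics/z0.png',cv2.resize(a,(790,451),interpolation=2))
a=cv2.imread('pics/side0.png')[200:384,150:400];cv2.imwrite('pics/z1.png',cv2.resize(a,(790,581),interpolation=2))"
```

```text
(no output)
```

View pics/z0.png

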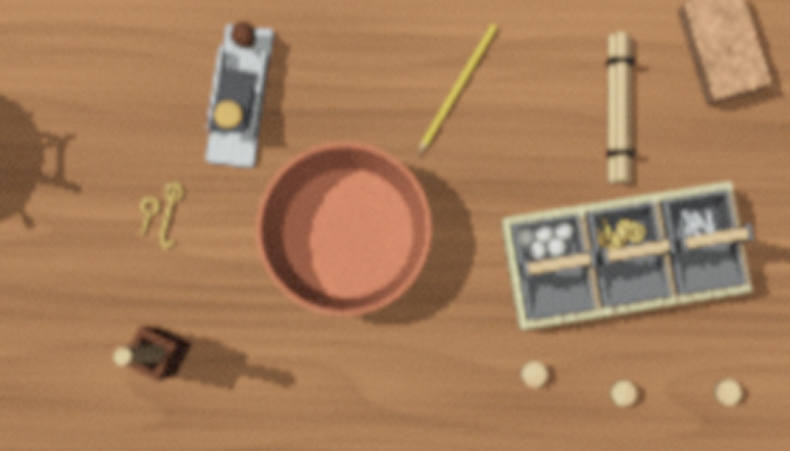

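View pics/z1.png

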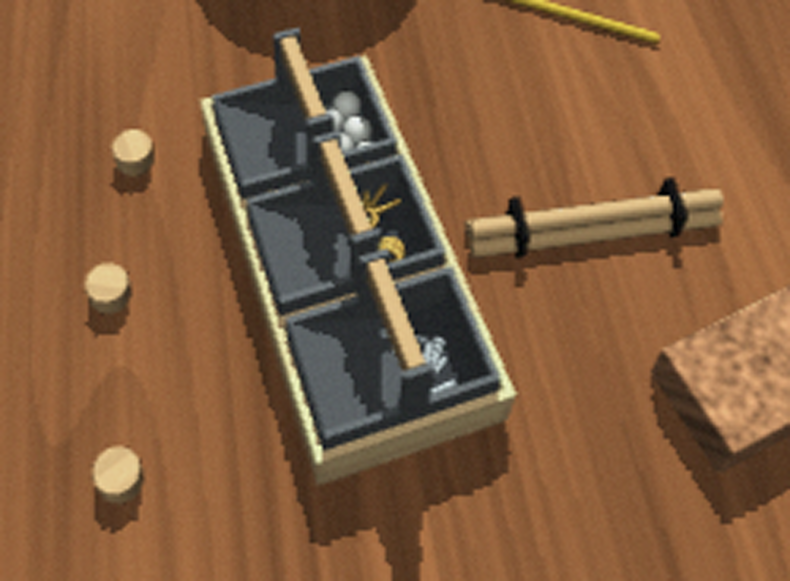

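```bash
cat > ik.py <<'E'
from h import *
np.set_printoptions(precision=3,suppress=True)
yaw=.184
bowl=np.array([.6287,.1264,0])
for f in(0,np.pi):
  q=quat(np.pi/2+yaw+f)
  for nm,p in dict(k0=(.4853,-.0713,.002),k2=(.4705,-.275,.002),k0h=(.4853,-.0713,.17),bowl=(.6287,.1264,.05),bowlh=(.6287,.1264,.17)).items(): print(nm,f,ctrl.ik(list(p),q.tolist()))
for f in(0,np.pi):
  q=quat(yaw+f); g=np.array([.596,-.0857,.087])
  print('bar',f,ctrl.ik(tcp_for(g,q).tolist(),q.tolist()),ctrl.ik(tcp_for(g+[0,0,.15],q).tolist(),q.tolist()))
  print(' bowlup',ctrl.ik(tcp_for([.6287,.1264,.24],q).tolist(),q.tolist()))
  for y2 in (0,.2,-.2,.5):
   for t in (30,45,60,70,80):
    q=quat(y2+f,-np.radians(t),[-np.sin(y2),np.cos(y2),0])
    R=Rm(quat(y2+f)).as_matrix()
    zb=-Rm(q).as_matrix()[:,2]  # bin z
    lip_from_bar=Ro.from_rotvec(-np.radians(t)*np.array([-np.sin(y2),np.cos(y2),0])).apply(Ro.from_rotvec([0,0,y2]).apply([-.05,0,-.037]))
    lip=bowl+[.01,0,.105]
    print('pour',f,y2,t,lip_from_bar,ctrl.ik(tcp_for(lip-lip_from_bar,q).tolist(),q.tolist()))
for yy in (0,.5,1,1.57,-.5,-1,-1.57):
  q=quat(yy); print('stick',yy,ctrl.ik(tcp_for([.5005,.3117,.122],q).tolist(),q.tolist()),ctrl.ik(tcp_for([.6287,.1264,.126],q).tolist(),q.tolist()))
E
python3 ik.py
```

```text
k0 0 [ 0.582  0.733 -0.758  2.102  0.862  0.651  0.976]
k2 0 [ 0.964  0.79  -0.78   1.959  0.826  0.747  1.439]
k0h 0 [ 0.776  0.516 -1.018  1.93   0.527  0.99   1.268]
bowl 0 [ 0.294  0.897 -0.993  1.658  0.842  1.07   0.792]
bowlh 0 [ 0.339  0.787 -1.11   1.535  0.725  1.277  0.885]
k0 3.141592653589793 [ 0.216  0.629 -0.179  2.107  0.257  0.425 -1.551]
k2 3.141592653589793 [ 0.597  0.676 -0.174  1.964  0.22   0.52  -1.118]
k0h 3.141592653589793 [ 0.415  0.386 -0.443  1.934  0.213  0.867 -1.525]
bowl 3.141592653589793 [-0.013  0.729 -0.381  1.663  0.346  0.818 -1.932]
bowlh 3.141592653589793 [ 0.104  0.628 -0.589  1.538  0.377  1.091 -1.959]
bar 0 [ 0.506  0.714 -0.674  1.757  0.563  0.873 -0.238] [ 0.594  0.576 -0.827  1.579  0.447  1.185 -0.139]
 bowlup [ 0.255  0.658 -0.902  1.464  0.526  1.274 -0.515]
pour 0 0 30 [-0.025  0.    -0.057] [-0.236  0.486 -0.09   1.98   0.853  0.258 -1.092]
pour 0 0 45 [-0.009  0.    -0.062] [ 0.395  0.773 -1.225  2.226  1.941  1.057 -2.036]
pour 0 0 60 [ 0.007  0.    -0.062] [ 0.292  0.919 -1.226  2.45   2.27   1.501 -2.344]
pour 0 0 70 [ 0.018  0.
[... 3170 characters left out ...]
1.61   0.54   1.014 -0.715]
stick 0.5 [ 0.035  0.824 -1.146  1.756  0.83   1.134 -0.881] [ 0.218  0.753 -0.815  1.609  0.611  1.051 -0.275]
stick 1 [ 0.062  0.868 -1.229  1.756  0.885  1.191 -0.431] [ 0.261  0.785 -0.91   1.608  0.68   1.093  0.167]
stick 1.57 [ 0.083  0.913 -1.306  1.756  0.935  1.249  0.095] [ 0.305  0.827 -1.018  1.608  0.757  1.147  0.673]
stick -0.5 [-0.087  0.705 -0.862  1.758  0.633  0.981 -1.701] [ 0.122  0.702 -0.623  1.61   0.47   0.983 -1.154]
stick -1 [-0.149  0.668 -0.74   1.759  0.547  0.933 -2.12 ] [ 0.077  0.685 -0.54   1.611  0.408  0.96  -1.6  ]
stick -1.57 [-0.185  0.651 -0.676  1.759  0.5    0.911 -2.646] [ 0.028  0.67  -0.452  1.612  0.342  0.94  -2.112]
```

```bash
cat > ik2.py <<'E'
from h import *
np.set_printoptions(precision=2,suppress=True)
bowl=np.array([.6287,.1264,0])
lo=np.array([-3.08,-.24,-1.43,0,-1.52,.17,-2.89]);hi=np.array([3.08,2.05,1.35,2.5,4.66,1.96,2.89])
for f in(0,np.pi):
  for y2 in np.radians(np.arange(-180,180,15)):
   out=[]
   for t in (0,30,60,75):
    ax=np.array([-np.sin(y2),np.cos(y2),0])
    q=quat(y2+f,-np.radians(t),ax)
    l=Ro.from_rotvec(-np.radians(t)*ax).apply(Ro.from_rotvec([0,0,y2]).apply([-.05,0,-.037]))
    fr=np.array([np.cos(y2),np.sin(y2),0])
    lip=bowl+.015*fr+[0,0,.105]
    j=ctrl.ik(tcp_for(lip-l,q).tolist(),q.tolist())
    out.append('None' if j is None else str(np.array(j))+' %.2f'%np.min(np.minimum(np.array(j)-lo,hi-np.array(j))))
   if out[2]!='None': print(round(f),round(np.degrees(y2)),*out,sep=' | ')
E
python3 ik2.py
```

```text
0 | -120 | [ 0.01  0.58 -0.27  1.71  0.19  0.88 -2.44] 0.45 | [-0.18  0.8  -0.36  1.33  0.52  1.54 -2.75] 0.14 | [-0.72  1.2   0.75  0.93  0.09  1.89 -2.21] 0.07 | None
0 | -105 | [ 0.07  0.6  -0.34  1.67  0.24  0.91 -2.2 ] 0.69 | [-0.18  0.77 -0.42  1.41  0.64  1.47 -2.6 ] 0.29 | [-0.41  1.03 -0.32  1.13  0.83  1.95 -2.64] 0.01 | [-0.79  1.24  0.55  1.01  0.46  1.85 -2.24] 0.11
0 | -90 | [ 0.1   0.63 -0.39  1.62  0.28  0.94 -1.96] 0.77 | [-0.18  0.73 -0.45  1.51  0.75  1.36 -2.45] 0.44 | [-0.43  0.96 -0.38  1.35  0.98  1.8  -2.62] 0.16 | [-0.54  1.09 -0.27  1.27  1.04  1.96 -2.62] 0.00
0 | -75 | [ 0.11  0.66 -0.43  1.57  0.31  0.98 -1.72] 0.81 | [-0.17  0.69 -0.46  1.61  0.84  1.24 -2.3 ] 0.59 | [-0.43  0.88 -0.44  1.57  1.13  1.66 -2.62] 0.27 | [-0.75  0.99  0.04  1.53  1.02  1.59 -2.58] 0.31
0 | -60 | [ 0.13  0.69 -0.48  1.52  0.35  1.01 -1.49] 0.84 | [-0.16  0.64 -0.45  1.7   0.93  1.09 -2.14] 0.75 | [-0.39  0.82 -0.52  1.79  1.31  1.56 -2.64] 0.25 | [-1.1   1.    0.56  1.79  0.98  1.06 -2.53] 0.36
0 | -45 | [ 0.14  0.72 -0.54  1.48  0.4   1.05 -1.27] 0.88 | [-0.16  0.6  -0.43  1
[... 5468 characters left out ...]
3 -0.87] 0.70 | [ 0.54  0.99 -0.44  1.66 -0.97  1.21 -0.67] 0.55
3 | 105 | [-0.    0.67 -0.57  1.6   0.41  1.   -2.02] 0.83 | [ 0.28  0.73 -0.57  1.56 -0.18  1.   -1.38] 0.83 | [ 0.41  0.92 -0.44  1.46 -0.65  1.29 -0.9 ] 0.67 | [ 0.43  1.05 -0.39  1.4  -0.8   1.48 -0.77] 0.48
3 | 120 | [ 0.05  0.67 -0.66  1.64  0.47  0.99 -1.81] 0.77 | [ 0.28  0.79 -0.63  1.46 -0.08  1.16 -1.24] 0.80 | [ 0.32  1.   -0.42  1.24 -0.52  1.55 -0.89] 0.41 | [ 0.34  1.14 -0.39  1.14 -0.66  1.74 -0.84] 0.22
3 | 135 | [ 0.11  0.66 -0.73  1.69  0.51  0.99 -1.59] 0.70 | [ 0.26  0.84 -0.69  1.37  0.04  1.32 -1.11] 0.64 | [ 0.23  1.09 -0.44  1.03 -0.39  1.79 -0.86] 0.17 | [ 0.36  1.31 -0.83  0.87 -0.27  1.93 -1.08] 0.03
```

Run:
```python
from h import *
print(proj('top',[[.227,-.582,.231]]),proj('side',[[.227,-.582,.231]]))
d=np.load('topd.npy')
for u,v in [(450,290),(455,250),(485,285),(505,255),(490,300),(400,140),(460,375)]: print(u,v,deproj('top',[[u,v]],d[v,u]).round(3))
```

```text
[[503.90688897 361.38112737]] [[-206.71397484  761.41574027]]
450 290 [[ 0.36  -0.559  0.053]]
455 250 [[ 0.474 -0.57   0.065]]
485 285 [[ 0.38  -0.644  0.08 ]]
505 255 [[ 0.472 -0.608  0.215]]
490 300 [[ 0.355 -0.6    0.164]]
400 140 [[ 0.781 -0.402  0.099]]
460 375 [[ 0.147 -0.551  0.102]]
```

```bash
cat >> h.py <<'E'
YAW=.184; BOWL=np.array([.6287,.1264,0]); FC=np.array([.6105,-.164])
def buttons(n,verbose=False):
    im,d=vision.grab_frame(n)
    v,u=np.mgrid[:384,:512]; P=deproj(n,np.c_[u.ravel(),v.ravel()],d.ravel()).reshape(384,512,3); P[...,0]+=.0017*(1 if n=='top' else -1)
    X,Y,Z=P[...,0],P[...,1],P[...,2]
    c,s=np.cos(YAW),np.sin(YAW); lx=c*(X-FC[0])+s*(Y-FC[1]); ly=-s*(X-FC[0])+c*(Y-FC[1])
    m=(d>0)&(Z>.0145)&(Z<.024)&(X>.25)&(X<.9)&(np.abs(Y)<.5)&~((np.abs(lx)<.066)&(np.abs(ly)<.13))&(np.hypot(X-BOWL[0],Y-BOWL[1])>.1)
    k,L,S,_=cv2.connectedComponentsWithStats(m.astype(np.uint8)); out=[]
    for j in range(1,k):
        q=P[L==j]
        if S[j,4]<30: continue
        a,r=cv2.minEnclosingCircle(q[:,:2].astype(np.float32)*1000)
        fill=S[j,4]/(S[j,2]*S[j,3])
        hsv=cv2.cvtColor(im,cv2.COLOR_BGR2HSV)[L==j].mean(0)
        if 10<r<16 and fill>.6: out.append((np.round(q.mean(0),4),round(r,1),S[j,4],hsv.round()))
    return out
Q0=quat(np.pi/2+YAW)
def pick(x,y,drop=(0,0),q=Q0):
    q=list(q)
    ctrl.movep([x,y,.10],q); 
    ctrl.movel([x,y,.002],max_speed=.12); ctrl.close_gripper(40); s=st('grip')
    if s['width']<.015: ctrl.movel([x,y,.15]); ctrl.ungrasp(); return False
    ctrl.movel([x,y,.165],max_speed=.25)
    b=BOWL[:2]+drop
    ctrl.movel([b[0],b[1],.165],max_speed=.3); s=st('over bowl'); 
    ctrl.movel([b[0],b[1],.05],max_speed=.2); ctrl.ungrasp(); ctrl.movel([b[0],b[1],.165],max_speed=.3); st('done'); return True
E
cat > d.py <<'E'
from h import *
p=get_state()['tcp_pos']
ctrl.movel([.3,-.4,.33],max_speed=.25)
for n in("top","side"): print(n,*buttons(n),sep='\n')
pic("top","t1");pic("side","s1"); st()
E
python3 d.py
```

```text
top
(array([ 0.4855, -0.0716,  0.0187]), 12.7, np.int32(59), array([ 20.,  75., 209.]))
(array([ 0.4697, -0.2748,  0.0187]), 12.8, np.int32(60), array([ 19.,  76., 207.]))
(array([ 0.4669, -0.1649,  0.0184]), 12.9, np.int32(60), array([ 20.,  75., 207.]))
side
(array([ 0.4852, -0.0716,  0.0186]), 12.9, np.int32(113), array([ 19.,  98., 204.]))
(array([ 0.8386, -0.162 ,  0.0216]), 12.7, np.int32(57), array([ 18., 105., 166.]))
(array([ 0.4672, -0.165 ,  0.0185]), 13.5, np.int32(141), array([ 19.,  99., 208.]))
(array([ 0.4703, -0.2751,  0.0183]), 12.7, np.int32(187), array([ 19.,  98., 210.]))
 2.52 tcp [ 0.2992 -0.4008  0.3291] w 0.0854 F [ 0.8 -0.4  0.6]
```

View pics/t1.png

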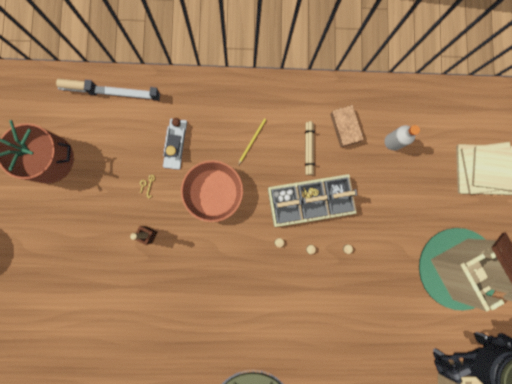

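The view shows three buttons at (280,243), (311,249) and (349,249), and the arm is clear of them at bottom right. I'll pick the farthest one first.

```bash
cat > e.py <<'E'
from h import *
print(pick(.4700,-.275,(.0,.0)))
print(*buttons('side'),sep='\n'); pic('side','s2')
E
python3 e.py
```

```text
grip 5.83 tcp [ 0.4701 -0.2751  0.0024] w 0.0243 F [-1.8  0.1  5.8]
over bowl 8.22 tcp [0.6285 0.1246 0.1647] w 0.024 F [-0.5 -0.8 -0.3]
done 10.1 tcp [0.6289 0.1264 0.166 ] w 0.0856 F [-0.4  0.  -1. ]
True
(array([ 0.4851, -0.0715,  0.0185]), 13.5, np.int32(113), array([ 19.,  96., 211.]))
(array([ 0.4674, -0.1652,  0.0186]), 12.8, np.int32(142), array([ 19.,  97., 211.]))
```

View pics/s2.png

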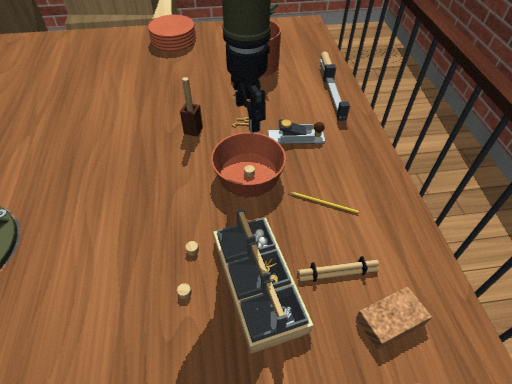

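The button sits in the bowl at (249,172). The other two haven't moved.

```bash
sed -i 's/\[x,y,.002\]/[x,y,.003]/' h.py
cat > e.py <<'E'
from h import *
print(pick(.4671,-.165,(.02,.0)))
b=[o for o in buttons('side') if .25<o[0][0]<.75]; print(*b,sep='\n'); pic('side','s3')
if len(b)==1:
    o=b[0][0]; print(pick(o[0],o[1],(-.02,0)))
    print(*buttons('side'),sep='\n'); pic('side','s4')
E
python3 e.py
```

```text
grip 13.03 tcp [ 0.4672 -0.1651  0.0034] w 0.0236 F [-1.6 -0.3  4.6]
over bowl 15.12 tcp [0.6482 0.1247 0.1643] w 0.0244 F [ 0.4 -1.  -0. ]
done 17.0 tcp [0.6489 0.1265 0.166 ] w 0.0851 F [ 0.  -0.8 -0.8]
True
(array([ 0.4852, -0.0715,  0.0186]), 13.6, np.int32(111), array([ 20.,  96., 211.]))
grip 19.68 tcp [ 0.4853 -0.0716  0.0034] w 0.024 F [-1.3 -0.   5.6]
over bowl 21.4 tcp [0.6078 0.1248 0.1638] w 0.0243 F [-0.8 -0.7  0.1]
done 23.28 tcp [0.6089 0.1264 0.1659] w 0.0854 F [ 0.5 -1.2 -0.7]
True
```

View pics/s4.png

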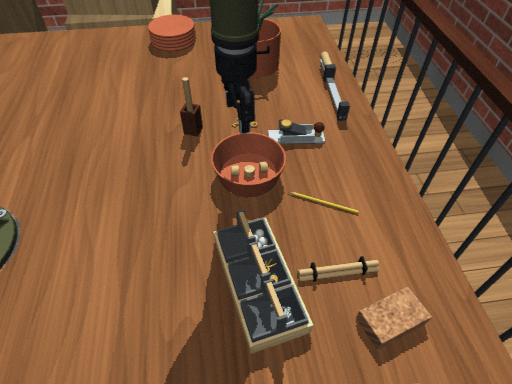

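All three buttons are in the bowl, at (235,172), (249,172) and (264,168). Next is the bin.

```bash
cat > f.py <<'E'
from h import *
q=quat(YAW); g=np.array([.5960,-.0857,.087]); 
ctrl.movep(tcp_for(g+[0,0,.085],q).tolist(),q.tolist())
ctrl.movel(tcp_for(g,q).tolist(),max_speed=.1); st('down')
ctrl.close_gripper(80); s=st('grip'); np.save('gpose.npy',np.r_[s['tcp_pos'],s['eef_rot']]); print(s['eef_rot'],q, s['wrist_torque'])
p=s['tcp_pos']
for dz in(.015,.05,.09,):
    ctrl.movel((tcp_for(g+[0,0,dz],q)).tolist(),max_speed=.06); s=st(dz); print(np.round(s['wrist_torque'],2))
pic('side','s5'); pic('top','t5')
E
python3 f.py
```

```text
down 25.33 tcp [ 0.5965 -0.0855  0.0688] w 0.0853 F [1.  0.7 0.7]
grip 26.02 tcp [ 0.5961 -0.0857  0.0684] w 0.0088 F [ 1.   0.4 -0.1]
[7.34534907e-05 6.39128868e-01 7.69099655e-01 7.83353255e-05] [0.         0.63915432 0.76907851 0.        ] [-0.02681962 -0.03191957  0.05009477]
0.015 26.42 tcp [ 0.5962 -0.0858  0.0838] w 0.0086 F [-0.1  0.1 -1.4]
[ 0.    0.   -0.08]
0.05 27.15 tcp [ 0.5959 -0.0858  0.1182] w 0.0087 F [ 0.  -0.3 -2.6]
[ 0.02  0.03 -0.04]
0.09 27.97 tcp [ 0.5958 -0.0858  0.1581] w 0.0088 F [ 0.5 -0.1 -1. ]
[0.01 0.04 0.08]
```

View pics/s5.png

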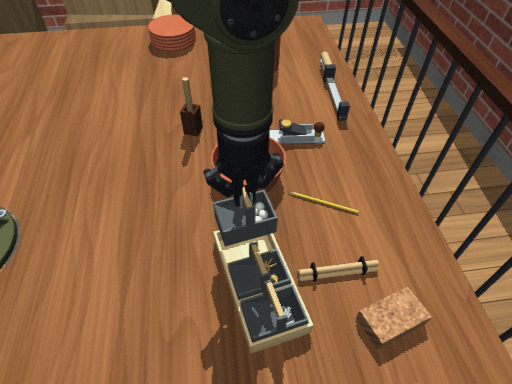

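The bin came straight up and clear of its pocket, with the stones visible at (262,214). Next I'll move it over the bowl and tip it.

```bash
cat > g.py <<'E'
from h import *
y2=np.radians(93); ax=np.array([-np.sin(y2),np.cos(y2),0]); fr=np.array([np.cos(y2),np.sin(y2),0])
def pose(t,off=.02,dz=0):
    t=np.radians(t); q=quat(y2,-t,ax)
    l=Ro.from_rotvec(-t*ax).apply(Ro.from_rotvec([0,0,y2]).apply([-.05,0,-.037]))
    lip=BOWL+off*fr+[0,0,.082+.045*np.cos(t)+dz]
    return tcp_for(lip-l,q).tolist(), q.tolist()
q=quat(YAW)
ctrl.movel(tcp_for([.596,-.0857,.235],q).tolist(),max_speed=.15)
p,q2=pose(0,dz=.06); ctrl.movel(p,frame=q2,max_speed=.12); st('over')
p,q2=pose(0); ctrl.movel(p,frame=q2,max_speed=.1); st('low')
pic('side','s6'); pic('top','t6')
E
python3 g.py
```

```text
over 31.12 tcp [0.6251 0.1957 0.2053] w 0.0084 F [ 0.2  0.  -2. ]
low 31.87 tcp [0.6253 0.1966 0.1458] w 0.0089 F [-0.5  0.2 -1.4]
```

View pics/s6.png

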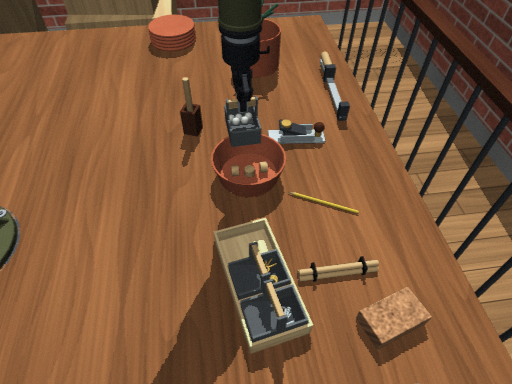

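View pics/t6.png

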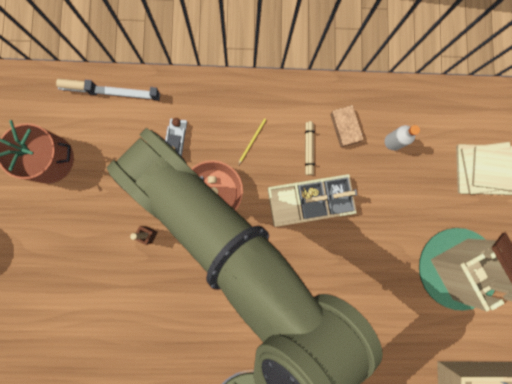

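The bin's lip, around (247,140), is over the back half of the bowl with its front towards the camera. I'll tip it in steps.

```bash
sed -n '1,/return tcp_for/p' g.py > pour.py
cat > g2.py <<'E'
from pour import *
for t in (15,28,34,40,46,52,58,64,70):
    p,q=pose(t); ctrl.movel(p,frame=q,max_speed=.06 if t>28 else .1)
    if t in(28,46,58,70): st(t); pic('side',f's7_{t}')
ctrl.pause(.6); pic('side','s7_end'); st()
E
python3 g2.py; python3 -c "
import cv2
cv2.imwrite('pics/m7.png',cv2.resize(cv2.vconcat([cv2.hconcat([cv2.imread(f'pics/s7_{a}.png')[60:210,160:340] for a in r]) for r in (('28','46'),('58','end'))]),(720,600)))"
```

```text
28 32.75 tcp [0.6259 0.1809 0.1606] w 0.009 F [-0.2  0.3 -1.3]
46 33.58 tcp [0.6264 0.1679 0.1612] w 0.0085 F [ 0.5 -0.2 -0.4]
58 34.14 tcp [0.627  0.1575 0.1576] w 0.0085 F [ 0.4  0.1 -0.8]
70 34.72 tcp [0.6276 0.1466 0.1509] w 0.0087 F [-0.4  0.6 -0.3]
 35.42 tcp [0.6277 0.1462 0.1506] w 0.0085 F [ 0.9 -1.3 -1.1]
```

View pics/m7.png

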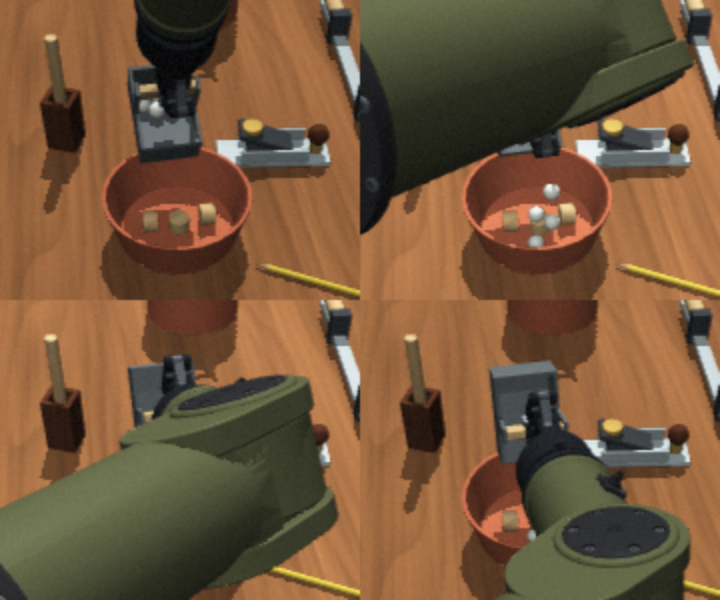

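By 46° at least four stones are falling into the bowl. I'll tip the bin back upright and check.

```bash
cat > g3.py <<'E'
from pour import *
for t in (58,46,34,20,0):
    p,q=pose(t); ctrl.movel(p,frame=q,max_speed=.1)
p,q=pose(0,dz=.1); ctrl.movel(p,frame=q,max_speed=.2); st()
pic('side','s8'); pic('top','t8')
E
python3 g3.py; python3 -c "
import cv2
cv2.imwrite('pics/m8.png',cv2.resize(cv2.imread(f'pics/s8.png')[60:210,160:340],(720,600)))
cv2.imwrite('pics/m8t.png',cv2.resize(cv2.imread(f'pics/t8.png')[120:270,120:300],(720,600)))"
```

```text
38.03 tcp [0.6251 0.1942 0.2437] w 0.0087 F [ 0.   0.  -1.5]
```

View pics/m8.png

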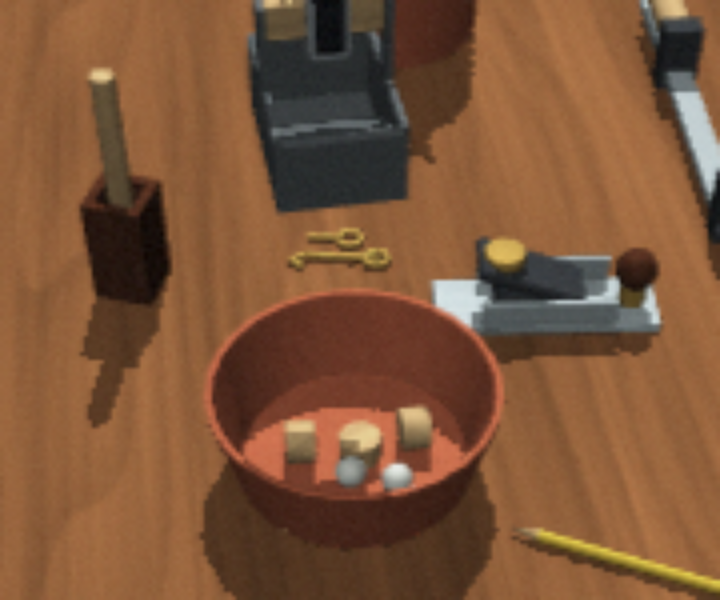

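View pics/m8t.png

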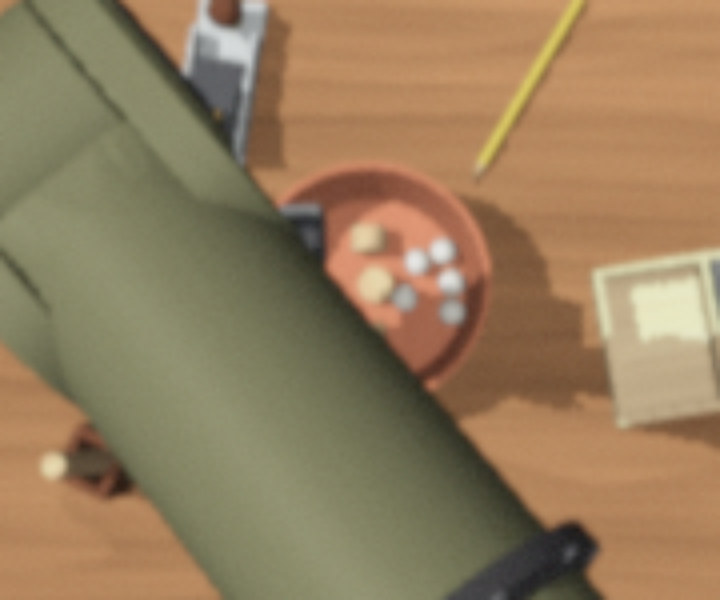

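All five stones lie in the bowl's right half with the buttons, and the bin is empty. I'll put the bin back, watching the force on the way down.

```bash
cat > k.py <<'E'
from h import *
q=quat(YAW); g=np.array([.596,-.0857,.087]); P=lambda dz: tcp_for(g+[0,0,dz],q).tolist()
ctrl.movel(P(.16),frame=q.tolist(),max_speed=.12)
ctrl.movel(P(.06),max_speed=.12); ctrl.pause(.2); s0=st('above'); 
ok=True
for dz in (.05,.045,.04,.035,.03,.02,.01,.004,.001):
    ctrl.movel(P(dz),max_speed=.05); s=st(dz); 
    if s['contact_force'][2]-s0['contact_force'][2]>6 and dz>.002: ok=False; print('STOP',np.round(s['wrist_torque'],2)); break
pic('side','s9');pic('top','t9')
E
python3 k.py
```

```text
above 41.83 tcp [ 0.5964 -0.0857  0.129 ] w 0.0088 F [ 0.3 -0.7 -2. ]
0.05 42.18 tcp [ 0.5956 -0.0857  0.1177] w 0.009 F [-0.1 -0.4 -0.7]
0.045 42.43 tcp [ 0.5958 -0.0857  0.1129] w 0.009 F [ 0.5 -0.5 -0.8]
0.04 42.68 tcp [ 0.5958 -0.0857  0.1079] w 0.0084 F [-0.6 -0.8 -1.8]
0.035 42.93 tcp [ 0.5957 -0.0857  0.1029] w 0.0092 F [ 1.  -0.7 -1.2]
0.03 43.18 tcp [ 0.5957 -0.0857  0.0979] w 0.0085 F [-0.2 -0.  -1.2]
0.02 43.53 tcp [ 0.5956 -0.0857  0.0878] w 0.0089 F [-0.5 -0.1  0.2]
0.01 43.88 tcp [ 0.5957 -0.0857  0.0778] w 0.0086 F [-0.7  0.4 -0.8]
0.004 44.15 tcp [ 0.5958 -0.0857  0.0719] w 0.0084 F [ 0.   0.4 -1. ]
0.001 44.4 tcp [ 0.5959 -0.0857  0.0691] w 0.0088 F [-0.1  0.6 -1.3]
```

```bash
cat > l.py <<'E'
from h import *
np.set_printoptions(precision=4,suppress=True)
ctrl.movel([.5960-.0,-.0857,.0678],max_speed=.05); ctrl.ungrasp(); st('rel')
ctrl.movel([.596,-.0857,.17],max_speed=.2)
ctrl.movel([.56,-.25,.25],max_speed=.3); st()
for n in('side','top'):
    im,d=pic(n,n+'10')
    v,u=np.mgrid[:384,:512]; P=deproj(n,np.c_[u.ravel(),v.ravel()],d.ravel()).reshape(384,512,3); P[...,0]+=.0017*(1 if n=='top' else -1)
    X,Y,Z=P[...,0],P[...,1],P[...,2]; ok=d>0
    near=ok&(np.hypot(X-.5005,Y-.3117)<.06)
    for lo,hi in((.085,.11),(.11,.135),(.135,.155),(.157,.17)):
        m=near&(Z>lo)&(Z<hi); q=P[m]
        if m.sum(): print(n,lo,m.sum(),q.mean(0),'min',q.min(0),'max',q.max(0))
    m=near&(Z>.072)&(Z<.08);print(n,'holder',cv2.minAreaRect(P[m][:,:2].astype(np.float32)*1000))
    for nm,c in dict(b0=(.596,-.0857)).items():
        m=ok&(Z>.088)&(Z<.105)&(np.hypot(X-c[0],Y-c[1])<.04); print(n,nm,P[m].mean(0),m.sum())
E
python3 l.py;  python3 -c "
import cv2
cv2.imwrite('pics/m10.png',cv2.resize(cv2.imread(f'pics/side10.png')[60:360,140:340],(533,800))[:600]) 
cv2.imwrite('pics/m10t.png',cv2.resize(cv2.imread(f'pics/top10.png')[140:270,120:300],(720,520)))"
```

```text
rel 45.48 tcp [ 0.596  -0.0857  0.0678] w 0.0853 F [0.3 0.3 0.4]
 46.91 tcp [ 0.5598 -0.2482  0.2486] w 0.0858 F [ 0.4  1.  -0.4]
side holder ((0.0, 0.0), (0.0, 0.0), 0.0)
side b0 [ 0.6001 -0.1129  0.0958] 89
top 0.085 15 [0.5014 0.3051 0.0974] min [0.4945 0.3033 0.0856] max [0.5077 0.309  0.1078]
top 0.11 17 [0.5019 0.3063 0.1222] min [0.493  0.3036 0.1107] max [0.5083 0.3117 0.1343]
top 0.135 12 [0.5005 0.3051 0.1443] min [0.4935 0.3038 0.1354] max [0.5062 0.3084 0.1542]
top 0.157 31 [0.5003 0.3105 0.162 ] min [0.494  0.3048 0.1572] max [0.5066 0.3167 0.1653]
top holder ((500.1392822265625, 310.8618469238281), (40.21971130371094, 39.55949783325195), 66.02589416503906)
top b0 [ 0.5955 -0.0859  0.097 ] 104
```

View pics/m10.png

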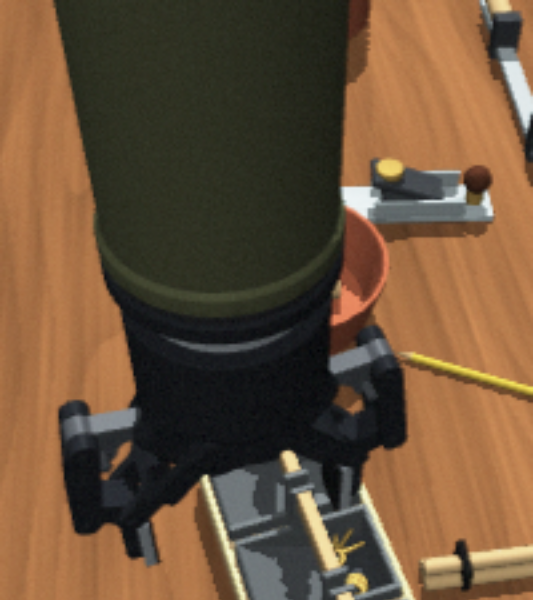

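View pics/m10t.png

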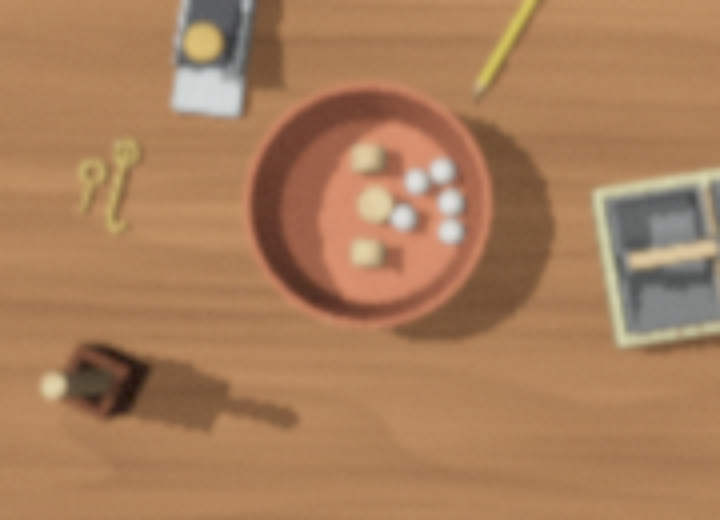

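The bowl holds three buttons and five stones. The bin is back down in its pocket with its bar at z 0.097, the same as at the start. The stick stands upright, with its top at (0.500, 0.311, 0.162). Next: the stick.

```bash
cat > n.py <<'E'
from h import *
q=quat(0); S=np.array([.5003,.3110,.122]); P=lambda dz: tcp_for(S+[0,0,dz],q).tolist()
ctrl.movel(P(.15),frame=q.tolist(),max_speed=.3); st()
ctrl.movel(P(0),max_speed=.15); st('down'); ctrl.close_gripper(60); s=st('grip'); print(np.round(s['wrist_torque'],2))
ctrl.movel(P(.03),max_speed=.1); st()
ctrl.movel(P(.13),max_speed=.15); st('up'); pic('side','s11')
E
python3 n.py;  python3 -c "
import cv2
cv2.imwrite('pics/m11.png',cv2.resize(cv2.imread(f'pics/s11.png')[0:210,120:340],(628,600)))"
```

```text
49.04 tcp [0.5007 0.3096 0.2533] w 0.0853 F [-0.2 -0.1  0.3]
down 50.19 tcp [0.5008 0.3113 0.1041] w 0.0853 F [ 0.3  0.4 -0.2]
grip 50.84 tcp [0.5005 0.3111 0.1036] w 0.0147 F [-0.1 -1.   2.9]
[-0.04  0.02  0.05]
 51.29 tcp [0.5004 0.3109 0.1333] w 0.0144 F [-0.  -0.3 -0.8]
up 52.11 tcp [0.4999 0.3105 0.2322] w 0.0142 F [ 0.3 -0.7 -0.4]
```

View pics/m11.png

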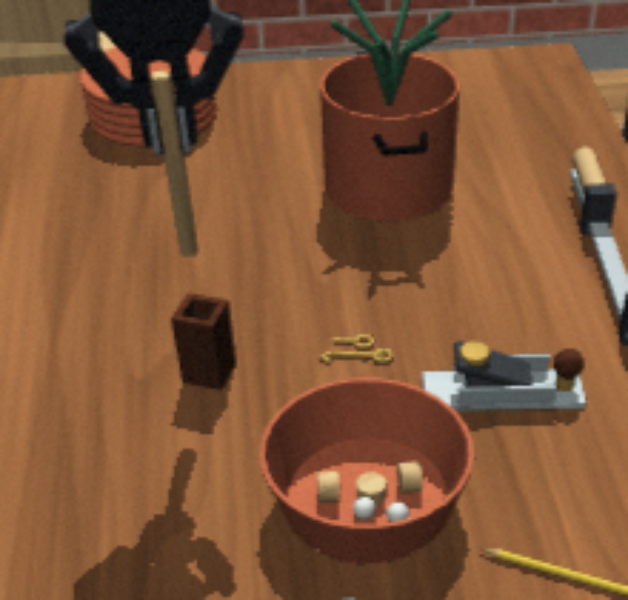

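```bash
cat > o.py <<'E'
from h import *
np.set_printoptions(precision=4,suppress=True)
n='side'; im,d=vision.grab_frame(n); s=st(); t=s['tcp_pos']
v,u=np.mgrid[:384,:512]; P=deproj(n,np.c_[u.ravel(),v.ravel()],d.ravel()).reshape(384,512,3); P[...,0]-=.0017
m=(d>0)&(np.hypot(P[...,0]-t[0],P[...,1]-t[1])<.05)&(P[...,2]<t[2]-.005)&(P[...,2]>t[2]-.14)
q=P[m]
for lo in np.arange(q[:,2].min(),q[:,2].max(),.015):
    k=q[(q[:,2]>=lo)&(q[:,2]<lo+.015)]; print(round(lo,3),len(k),k.mean(0)-[t[0],t[1],0] if len(k) else '')
print('zmin',np.sort(q[:,2])[:6]-t[2], 'expected',-.0963)
E
python3 o.py
```

```text
52.21 tcp [0.4998 0.3105 0.2319] w 0.0145 F [-0.3 -0.  -0.5]
0.135 30 [-0.0008 -0.0043  0.1436]
0.15 38 [-0.0005 -0.0044  0.1578]
0.165 38 [-0.0004 -0.004   0.1731]
0.18 38 [-0.0006 -0.0043  0.1883]
0.195 42 [-0.0006 -0.0047  0.2038]
0.21 40 [-0.0007 -0.0041  0.2181]
0.225 5 [-0.0007 -0.0036  0.2261]
zmin [-0.0966 -0.096  -0.0949 -0.0949 -0.0927 -0.0917] expected -0.0963
```

The stick hangs straight and its foot is 96 mm below the TCP, as expected. Now the stirring.

```bash
cat > r.py <<'E'
from h import *
import time
r=.034; zt=.0963+.0095; N=16
P=lambda a,z,r=r:[BOWL[0]+r*np.cos(a),BOWL[1]+r*np.sin(a),z]
a0=np.pi/2
ctrl.movel(P(a0,.232),max_speed=.25); pic('side','s12')
ctrl.movel(P(a0,zt),max_speed=.08); st('in')
mx=0
for turn in range(5):
    for k in range(1,N+1):
        ctrl.movel(P(a0+2*np.pi*k/N,zt),max_speed=.09)
        s=get_state(); f=np.linalg.norm(s['contact_force']); mx=max(mx,f)
        if f>25: print('FORCE',turn,k,f); break
    s=st(turn); pic('side',f's13_{turn}'); 
    if s['time']>150: break
print('max F',mx)
E
python3 r.py; python3 -c "
import cv2
cv2.imwrite('pics/m13.png',cv2.resize(cv2.vconcat([cv2.hconcat([cv2.imread(f'pics/{a}.png')[60:210,160:340] for a in r]) for r in (('s12','s13_0'),('s13_2','s13_4'))]),(720,600)))"
```

```text
in 54.92 tcp [0.629  0.1605 0.1063] w 0.0146 F [ 0.6 -0.7 -0. ]
0 59.73 tcp [0.6288 0.1603 0.106 ] w 0.0146 F [-0.2 -1.   0.3]
1 64.58 tcp [0.6288 0.1603 0.106 ] w 0.0145 F [ 0.7 -0.8 -0.3]
2 69.42 tcp [0.6288 0.1603 0.106 ] w 0.0152 F [-0.1 -0.4  1. ]
3 74.28 tcp [0.6288 0.1603 0.106 ] w 0.0148 F [ 0.1  0.6 -1. ]
4 79.12 tcp [0.6288 0.1603 0.106 ] w 0.0145 F [ 0.6 -0.1 -0.4]
max F 1.9385379452129432
```

View pics/m13.png

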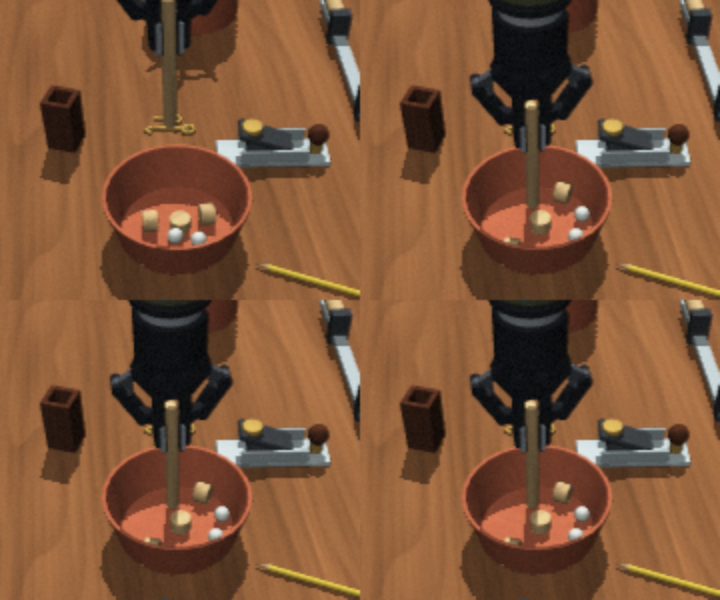

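Five full turns are done and the force stayed under 2 N. I'll lift the stick out, recheck how it sits in the grip, then return it to the holder.

```bash
cat > u.py <<'E'
from h import *
ctrl.movel([BOWL[0],BOWL[1]+.034,.235],max_speed=.15)
ctrl.movel([.5003,.311,.235],max_speed=.2); ctrl.pause(.2)
E
python3 u.py; python3 o.py
```

```text
81.58 tcp [0.5009 0.3102 0.2349] w 0.0147 F [ 0.6  0.9 -1. ]
0.138 33 [-0.     -0.004   0.1462]
0.153 39 [-0.0003 -0.0044  0.1615]
0.168 36 [-0.0007 -0.0042  0.1762]
0.183 39 [-0.0005 -0.0041  0.1908]
0.198 41 [-0.0003 -0.005   0.206 ]
0.213 43 [-0.0005 -0.0043  0.2207]
0.228 3 [-0.001  -0.0047  0.2289]
zmin [-0.0964 -0.0942 -0.0939 -0.0936 -0.0935 -0.0932] expected -0.0963
```

```bash
cat > w.py <<'E'
from h import *
for z in (.185,.165,.14,.12,.1065,.1038):
    ctrl.movel([.5003,.311,z],max_speed=.08); s=st(z)
    if np.linalg.norm(s['contact_force'])>10: print('STOP'); break
else:
    ctrl.ungrasp(); ctrl.pause(.3); ctrl.movel([.5003,.311,.25],max_speed=.15); ctrl.movel([.45,-.1,.3],max_speed=.3); st()
    ctrl.movel([.3,-.4,.33],max_speed=.3)
pic('side','s14');pic('top','t14');st()
E
python3 w.py; python3 c.py | grep -v blob; cd pics;  python3 -c "
import cv2
cv2.imwrite('m14t.png',cv2.resize(cv2.imread('t14.png')[110:270,100:370],(790,468),interpolation=2))"
```

```text
0.185 82.35 tcp [0.5005 0.3113 0.1853] w 0.0149 F [ 0.5 -0.2 -0.6]
0.165 82.75 tcp [0.5002 0.3109 0.1648] w 0.0145 F [ 0.7 -0.2  0.1]
0.14 83.21 tcp [0.5002 0.311  0.1399] w 0.0147 F [-1.   0.7  0.2]
0.12 83.61 tcp [0.5001 0.3109 0.1198] w 0.0147 F [ 0.5 -0.4  0.5]
0.1065 83.92 tcp [0.5001 0.3108 0.1062] w 0.0143 F [-0.5 -0.3 -0.8]
0.1038 84.17 tcp [0.5003 0.311  0.1039] w 0.0144 F [ 0.2 -0.6 -0.3]
 87.83 tcp [ 0.45   -0.0987  0.2999] w 0.0852 F [-0.4  0.2  0.4]
 89.2 tcp [ 0.3011 -0.3986  0.3301] w 0.0855 F [ 0.4 -0.  -0.5]
top b0 103 mean [ 0.594  -0.0867  0.0968] ((595.0974731445312, -91.17451477050781), (14.557857513427734, 79.27787017822266), 10.585683822631836)
top b1 112 mean [ 0.6095 -0.1681  0.0969] ((609.7658081054688, -170.2347412109375), (14.658636093139648, 82.44583129882812), 9.75848388671875)
top b2 104 mean [ 0.6231 -0.2412  0.0967] ((622.9650268554688, -241.73843383789062), (14.668241500854492, 70.65052032470703), 11.000486373901367)
top frame ((634.9720458984375, -159.81727600097656), (166.95375061035156, 243.19459533691406), 10.521638870239258)
top bowl [0.627  0.1
[... 774 characters left out ...]
me ((637.4276123046875, -158.99855041503906), (165.74176025390625, 242.469482421875), 10.457980155944824)
side bowl [0.6306 0.1262] 0.00183960258964356 601
side holder ((502.1437072753906, 310.8360595703125), (42.24299621582031, 41.561920166015625), 67.98690032958984) 120
side stick [0.5015 0.3075 0.1288] [-0.003   0.0285  0.9996] 0.16458355517865217 188
side k0 [nan nan nan] (0.0, 0.0) 0.0 0
side k1 [nan nan nan] (0.0, 0.0) 0.0 0
side k2 [nan nan nan] (0.0, 0.0) 0.0 0c.py:21: RuntimeWarning: Mean of empty slice.
  m=ok&(Z>.0145)&(Z<.024)&(np.hypot(X-cx,Y-cy)<.025); (a,_)=cv2.minEnclosingCircle(P[m][:,:2].astype(np.float32)*1000); print(n,lbl,P[m].mean(0),a,_,m.sum())
  ret = um.true_divide(
```

View pics/m14t.png

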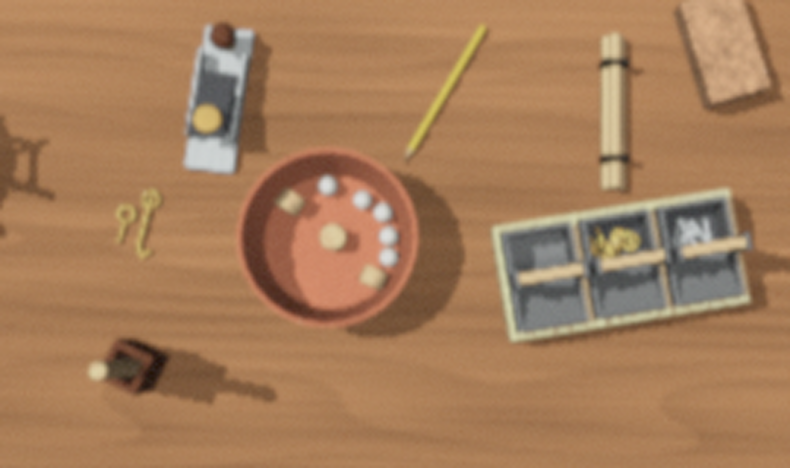

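View pics/s14.png

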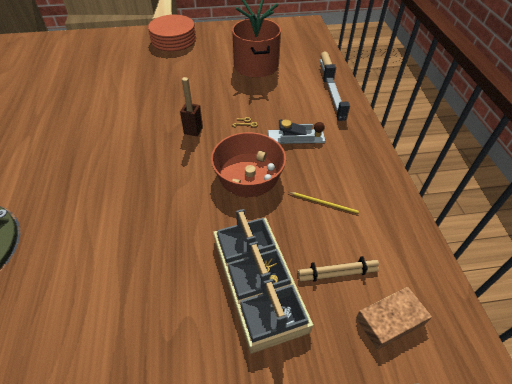

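The final views show three buttons and five stones in the bowl. The stick is upright in its holder, the empty bin is seated at its starting height, and the other things haven't moved.

```bash
python3 -c "
from station import ticket,get_state
print(ticket.close_job(), get_state()['time'])"
```

```text
the job is handed in; nothing more can be done
the job is handed in; nothing more can be done
```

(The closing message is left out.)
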